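# Try the case lid, free its catch if caught, hold it open

### The arm

A 7-joint arm with a two-finger parallel gripper is mounted at the origin on a cart in front of the work surface, level with it; the furniture and walls round the work are solid. World frame = base frame: x ahead of the robot, y to its left, z up, the work surface at z = 0. Lengths are in m, angles in rad, forces in N, time in s.
With the tool pointing down it reaches from about 0.425 to 0.95 m from the base axis. Payload 4.7 kg.
Tool frame: the origin (TCP) lies between the finger pads; the fingertips stand 14 mm ahead of it and the grasp point (between the pads) lies 5 mm behind it (env.nose_length is the distance from the TCP to the fingertips, in m); z points along the fingers, y is the line along which they close (so a half turn about z gives the same grasp; the last joint's range is limited). The gripper opens to 87 mm and grips with 3 to 60 N. Pads are 19 mm wide; open, the fingers measure 117 mm over their backs; the gripper's body (75 mm by 190 mm) begins 51 mm behind the grasp point.
Start: joints at [-1.282, 0.469, -0.049, 1.532, 0.024, 1.141, -0.082], TCP at [0.211, 0.641, 0.237] pointing down, gripper open.
Joint ranges: [-2.59, 2.59], [-0.33, 1.99], [-1.39, 1.29], [0.1, 2.45], [-1.04, 4.18], [0.21, 1.99], [-2.66, 2.66]. Speed limits (rad/s): [2.57, 2.57, 3.14, 3.14, 3.14, 3.14, 3.14].

### API

Orientations are given as [roll, pitch, yaw] about the fixed x, y, z axes, in that order (R = Rz(yaw) Ry(pitch) Rx(roll)).
In Python, from bench import env gives the robot as it stands.
- The arm moves only by the tool drive_tool, never from a script. Its argument "rows" is a list of rows, each an object with "xyz": the shift along the tool's x, y, z each as a share of 6 cm, from -1 to 1, a list of three; "angular": the turn, a rotation vector about the tool's x, y, z each as a share of 0.08 rad, from -1 to 1, a list of three; "hand": the opening, from 0 (shut) to 1 (fully open). A call has 1 to 8 rows; each row shifts and turns the commanded pose from where the row before left it, along the tool's axes as they then stand; what a row does not reach is not made up. A row lasts 1/8 s, in which the tool goes at most 62.5 mm and 10.7 degrees, less where a joint would pass 70% of its speed; a pose out of reach is approached as far as the arm can. A call with a number of a shift or a turn outside -1 to 1 is refused whole. A call with a gripper value outside its range is refused whole. The fingers move at their own pace and stop on an object; "force" is the grip in N (left out, the last holds). Time passes only in rows, so rows that do not move let the fingers close. It gives the time, the measured TCP pose, the force, the opening and the grip force at its end, in the units of the state.
- env.get_obs(): the state, without advancing time (a new reading comes with each control period).
- env.read_camera(name): name is "scene" or "top" or "wrist"; returns (picture, depth): 400x640x3 uint8, red, green, blue; 400x640 float32, m along the optical axis (not along the pixel's ray), 0 where there is no reading.
- env.camera_info(name): a dict with "intrinsics" (3x3 intrinsics, pixels), "world_to_cam" (4x4, takes a point from world to camera coordinates). Camera axes: x right, y down, z forward; pixel columns grow to the right and rows downward; lengths in m; the calibration is good to about 2 mm. A picture is of the moment at which its call begins: read the wrist's pose just before it. camera_info takes no time and is no camera call; for the wrist camera it gives the pose at the moment of the call.
- env.close_job(): hands the job in; it is judged then, once.
The state is a dict: "clock": time; "joints": joint angles; "joint_vel": joint speeds; "effort": joint torques, N m; "position": TCP position; "eef_rot": TCP orientation; "contact_force": force on the tool from outside, world axes, zero at the start; "wrist_torque": the same for the moment, N m; "grip_width": opening from 0.0 (shut) to 1.0 (fully open); "grip_force": force on a finger pad.
Only numpy, scipy, OpenCV 4.12 (cv2) and the standard library are available. Lean on these libraries where they do the work, as an engineer would, in place of code of your own. Each camera call takes 0.05 s, during which the arm holds its last target. There are 200 camera calls.

### The job

A reagent bottle has toppled beside the reagent case: first stand it upright on the worktop and let go of it, so that a colleague can put it away. Then try the case's lid by pulling its orange grip up; if the catch holds it, push the red release button down to free it, but leave the button alone if the lid comes up freely. Lift the lid by the grip at least 45 degrees and finish still holding the grip, keeping the lid open, without shifting the amber bottle, the dish or the timer.

Things in the scene. Friction and masses are not known exactly. Their poses are not given: they have to be found in the camera images.
- bottle: white reagent bottle with a blue cap, lying on its side at the start, free to roll; body 46 mm in diameter and 76 mm tall, cap 28 mm in diameter above it, 90 mm in all, about 60 g. Origin: centre of its underside; its z axis runs from the base to the cap. Worktop is z = 0
- case: white reagent case with a blue lid, fixed to the worktop; 180 mm (x) by 200 mm (y), lid's top 99 mm high. Origin: centre of its underside on the worktop; x axis points from its front (latch and button) to its hinge, y along the hinge, z up. A grey latch housing 45 x 64 mm, 82 mm high, stands out in front of it. Its front faces the robot, within 0.3 rad
- lid_grip (a point): orange upright finger grip on the lid near its front edge: a fin 12 mm thick (y), 30 mm long (x), 42 mm high with a 16 mm thick rim over its top 7 mm. Origin: centre of its foot, on the lid's top face; z axis along its height, x axis toward the hinge, y parallel to the hinge. With the lid shut the foot is 99 mm above the worktop. Pinched across y the fin can pivot between the finger pads as the lid rises
- lid_hinge (a point): point at the middle of the lid's hinge line, 90 mm behind the case's origin (+x of the case), 92 mm high; the hinge runs along the case's y. The grip's foot lies 160 mm in front of it and 7 mm above it when shut
- lid (a joint): lid angle in rad: 0 shut, grows as the front rises, stop at 1.2. About 250 g; it falls shut by its own weight from any angle if let go. A caught lid can be lifted only about 0.02 rad (3 mm at the grip) before it stops firmly; a free one follows a light pull of a few N. The lid's grip moves on an arc about the hinge: up and slightly toward the hinge
- release_top (a point): centre of the top of the round red release button, 30 mm in diameter, on top of the latch housing 112 mm in front of the case's origin, 94 mm high when not pushed (12 mm above the housing). It is pushed straight down
- release (a joint): travel of the release button in m: 0 up, 0.007 fully down. It takes about 4 N, frees the catch only in the second half of its travel (push it fully down), and stays down once pushed; the catch then stays free. Always up at the start
- catch: small internal part of the catch, hidden inside the case. It shifts by less than 1 mm along the case's y between caught and free, too little to be told from these readings: only pulling the lid tells. Whether the catch is caught at the start is random
- amber: amber-brown reagent bottle with a black cap, 40 mm in diameter, 82 mm tall, standing; not to be shifted. Origin: centre of its underside
- dish: brown agar dish with a clear lid, 93 mm in diameter, 16 mm high; not to be shifted. Origin: centre of its underside
- clock: white laboratory timer, 59 x 66 x 22 mm; not to be shifted. Origin: centre of its underside
There are look-alikes about, which are no part of the job. Several things have the shape of the bottle; the one meant has the colours described above.

How it is judged:
By the outcome, as a careful person would: the job done as asked, in the order asked, and still so for the second after the job is handed in, while the arm keeps its last pose, push and grip.
It also fails if it takes over 72 s, if anything falls off the work surface, if the arm or the gripper's body presses on something with over 40 N, if the wrist force passes 120 N, or if a joint passes its speed limit or range.

## Working session

There is one attempt and no reset: what is moved stays moved. The work goes in short steps, Python scripts to look and compute and a tool call to move; the robot and the scene stay as the last step left them, time stands still between calls to the robot, and variables do not carry over. Pictures are saved under pics/ and viewed, at most 10 in all, crops included, and the job is handed in when it is done.

Besides the shell and the picture viewer there is one more tool, called after "Request:" as name([rows], argument=value, ...), one row to a line, values as JSON. drive_tool: Moves the arm, as the interface text tells. Shift numbers are shares of 6 cm and turn numbers shares of 0.08 rad, none past 1 either way. Its arguments: {"type":"object","properties":{"rows":{"type":"array","items":{"type":"object","properties":{"xyz":{"type":"array","items":{"type":"number","minimum":-1,"maximum":1}},"angular":{"type":"array","items":{"type":"number","minimum":-1,"maximum":1}},"hand":{"type":"number"}}}},"force":{"type":"number"}},"required":["rows"]}

```bash
ls; mkdir -p pics; cat > h.py <<'E'
import numpy as np, cv2
from bench import env
def shot(n):
    o=env.get_obs(); i=env.camera_info(n); p,d=env.read_camera(n); return o,i,p,d
def pts(i,d):
    K=np.array(i["intrinsics"]);T=np.linalg.inv(np.array(i["world_to_cam"]))
    v,u=np.mgrid[:d.shape[0],:d.shape[1]]
    c=np.stack([(u-K[0,2])/K[0,0]*d,(v-K[1,2])/K[1,1]*d,d],-1)
    return c@T[:3,:3].T+T[:3,3]
def save(n,p): cv2.imwrite("pics/"+n+".png",p[:,:,::-1])
E
python3 - <<'E'
from h import *
a=[]
for n in("top","scene"):
    o,i,p,d=shot(n); np.savez("/tmp/"+n+".npz",p=p,d=d,K=i["intrinsics"],T=i["world_to_cam"]); save(n,p)
    print(n,np.round(np.linalg.inv(i["world_to_cam"]),2).tolist())
print(o)
E
```

```text
pics
top [[0.03, -0.98, 0.18, 0.34], [-1.0, -0.03, 0.02, 0.09], [-0.01, -0.18, -0.98, 1.04], [0.0, 0.0, 0.0, 1.0]]
scene [[0.82, -0.42, 0.38, 0.01], [-0.57, -0.61, 0.55, -0.62], [-0.0, -0.67, -0.74, 1.05], [0.0, 0.0, 0.0, 1.0]]
{'clock': 0.05, 'joints': array([-1.28189617,  0.4694621 , -0.04859047,  1.5336707 ,  0.02410523,
        1.14102937, -0.08226381]), 'joint_vel': array([ 0.00196003, -0.00158801, -0.00061736, -0.00186231,  0.00233643,
        0.00063545,  0.00015513]), 'effort': array([ 5.04471391e-04, -5.09617245e+01, -8.08397890e-02, -2.37092382e+01,
       -6.14778302e-02,  3.43647099e-02,  6.92997651e-05]), 'position': array([0.21073715, 0.64065775, 0.23549532]), 'eef_rot': array([-3.13961062e+00,  8.02140772e-05,  2.82385807e+00]), 'contact_force': array([ 0.38621418, -0.57291546, -0.86238348]), 'wrist_torque': array([-0.01231283,  0.03055269,  0.04004669]), 'grip_force': 0.0, 'grip_width': 1.0013092758587037}
```

View pics/top.png

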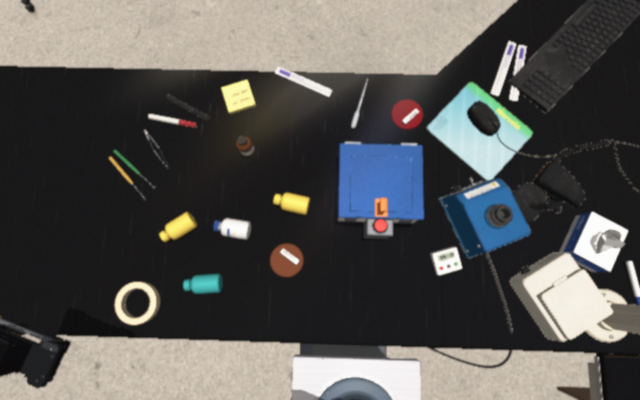

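View pics/scene.png

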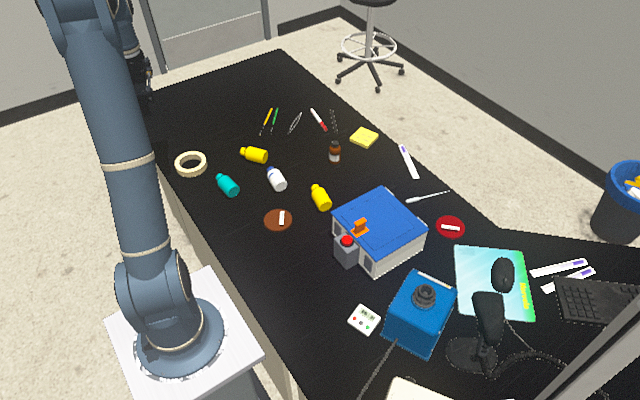

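In the top view, these could be taken for the bottle: yellow at (178,227), yellow at (292,203), teal at (203,284), amber standing at (245,146), and white with a blue cap at (233,229). I choose the white one, whose cap points left at (218,227). The case lid is at (381,182), the grip at (381,206), the button at (380,226), the brown dish at (287,260) and the timer at (446,262).

```bash
cat > m.py <<'E'
from h import *
z=np.load("/tmp/top.npz"); p=z["p"];d=z["d"];P=pts(dict(intrinsics=z["K"],world_to_cam=z["T"]),d)
hsv=cv2.cvtColor(p,cv2.COLOR_RGB2HSV)
def rep(n,lo,hi,box,zmin=0.005):
    m=cv2.inRange(hsv,lo,hi)>0; b=np.zeros_like(m); x0,x1,y0,y1=box; b[y0:y1,x0:x1]=1; m&=b&(d>0)&(P[...,2]>zmin)
    q=P[m]; v,u=np.nonzero(m)
    print(n,len(q),"px",u.mean().round(1),v.mean().round(1),"med",np.median(q,0).round(4),"lo",np.percentile(q,3,0).round(3),"hi",np.percentile(q,97,0).round(3)); return q,m
w,_=rep("white",(0,0,120),(180,60,255),(205,255,210,245))
c,_=rep("cap",(105,100,40),(125,255,255),(205,255,210,245))
l,lm=rep("lid",(105,100,40),(125,255,255),(330,430,135,230),.08)
g,_=rep("grip",(5,150,120),(20,255,255),(360,400,190,222),.05)
r,_=rep("red",(0,150,120),(4,255,255),(360,400,215,240),.05)
rep("amber",(0,60,20),(25,255,255),(230,260,130,160));rep("dish",(0,60,20),(25,255,255),(265,310,240,280),.002)
rep("yel",(20,100,60),(35,255,255),(265,315,185,220));rep("yel2",(20,100,60),(35,255,255),(150,200,205,245))
rep("timer",(0,0,120),(180,60,255),(425,470,240,280))
rect=cv2.minAreaRect(l[:,:2].astype(np.float32));print("lidrect",rect)
v=np.median(w,0)-np.median(c,0);print("axis base->cap",-v,np.arctan2(-v[1],-v[0]))
q=np.vstack([w,c])[:,:2].astype(np.float32);print(cv2.minAreaRect(q))
cv2.imwrite("pics/crop.png",cv2.resize(p[185:250,150:320,::-1],None,fx=4,fy=4,interpolation=2))
E
python3 m.py
```

```text
white 482 px 234.3 227.6 med [0.464  0.3161 0.0408] lo [0.443 0.283 0.029] hi [0.485 0.356 0.047]
cap 44 px 216.1 224.5 med [0.4719 0.3662 0.0323] lo [0.46  0.361 0.025] hi [0.484 0.372 0.036]
lid 5898 px 380.9 179.8 med [ 0.585  -0.0484  0.0992] lo [ 0.496 -0.145  0.095] hi [0.671 0.048 0.103]
grip 155 px 380.7 206.8 med [ 0.5118 -0.0431  0.1345] lo [ 0.499 -0.056  0.099] hi [ 0.53  -0.036  0.141]
red 101 px 380.3 225.0 med [ 0.4749 -0.0496  0.0927] lo [ 0.462 -0.061  0.081] hi [ 0.486 -0.035  0.096]
amber 163 px 244.9 144.8 med [0.677  0.2968 0.0603] lo [0.667 0.285 0.009] hi [0.699 0.321 0.08 ]
dish 680 px 286.1 260.1 med [0.3838 0.1846 0.0046] lo [0.351 0.145 0.002] hi [0.426 0.221 0.008]
yel 546 px 292.6 201.9 med [0.5355 0.1695 0.0399] lo [0.513 0.133 0.024] hi [0.557 0.215 0.046]
yel2 585 px 178.6 226.5 med [0.4628 0.4597 0.0391] lo [0.434 0.426 0.019] hi [0.495 0.502 0.047]
timer 582 px 446.4 260.0 med [ 0.3992 -0.2282  0.0154] lo [ 0.368 -0.261  0.008] hi [ 0.427 -0.196  0.022]
lidrect ((0.585163950920105, -0.04861033707857132), (0.1884421557188034, 0.2060510814189911), 0.19184404611587524)
axis base->cap [ 0.00795095  0.05002461 -0.00853324] 1.4131739766776166
((0.46591559052467346, 0.3274718225002289), (0.0908965989947319, 0.04478776454925537), 82.31039428710938)
```

View pics/crop.png

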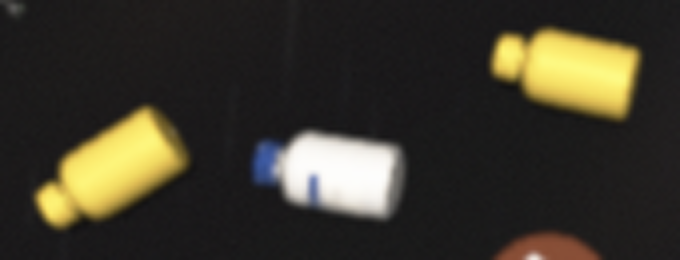

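The crop confirms it: a white body, a blue cap on the left at about (267,162) and the base on the right. The base is near (0.460,0.282), the axis points 82° toward +y, and the size is 91 x 45 mm, as it should be. I'll move above it now.

Request:
drive_tool([
  {"xyz": [-0.7,-0.44,0],"angular": [0,0,1],"hand": 1},
  {"xyz": [-0.73,-0.38,0],"angular": [0,0,1]},
  {"xyz": [-0.76,-0.32,0],"angular": [0,0,1]},
  {"xyz": [-0.78,-0.26,0],"angular": [0,0,1]},
  {"xyz": [-0.8,-0.2,0],"angular": [0,0,1]},
  {"xyz": [-0.81,-0.13,0],"angular": [0,0,1]},
  {"xyz": [-0.82,-0.07,0],"angular": [0,0,1]},
  {"xyz": [-0.83,0,0],"angular": [0,0,1]},
])

```text
invalid input at $.rows[1]: expected keys xyz, angular, hand
```

Request:
drive_tool([
  {"angular": [0,0,1]},
  {"angular": [0,0,1]},
  {"angular": [0,0,1]},
  {"angular": [0,0,1]},
  {"angular": [0,0,1]},
  {"angular": [0,0,1]},
  {"angular": [0,0,1]},
  {"angular": [0,0,1]},
])

```text
invalid input at $.rows[0]: expected keys xyz, angular, hand
```

```bash
cat >> h.py <<'E'
from scipy.spatial.transform import Rotation as Ro
def state():
    o=env.get_obs(); return np.array(o["position"]),Ro.from_euler("xyz",o["eef_rot"]),o
def delta(target,R=None):
    p,r,o=state(); print("t",round(o["clock"],2),"pos",p.round(4),"F",np.round(o["contact_force"],1),"grip",round(o["grip_width"],3),round(o["grip_force"],1),"j",np.round(o["joints"],2))
    print("axes x",r.as_matrix()[:,0].round(3),"y",r.as_matrix()[:,1].round(3),"z",r.as_matrix()[:,2].round(3))
    print("shift units (tool)",(r.inv().apply(np.array(target)-p)/.06).round(2))
    if R is not None: print("turn units",((r.inv()*R).as_rotvec()/.08).round(2))
def frame(x,y): x=np.array(x,float);x/=np.linalg.norm(x);y=np.array(y,float);y-=x*(x@y);y/=np.linalg.norm(y);return Ro.from_matrix(np.stack([x,y,np.cross(x,y)],1))
E
python3 - <<'E'
from h import *
delta([.467,.334,.15],frame([.134,.991,0],[.991,-.134,0]))
o,i,p,d=shot("wrist");save("w1",p);P=pts(i,d);h=cv2.cvtColor(p,cv2.COLOR_RGB2HSV)
near=(np.abs(P[...,0]-.466)<.08)&(np.abs(P[...,1]-.327)<.08)&(P[...,2]>.012)&(P[...,2]<.06)&(d>0)
print(near.sum(),cv2.minAreaRect(P[near][:,:2].astype(np.float32)),P[near].max(0))
b=near&(cv2.inRange(h,(105,100,40),(125,255,255))>0);print(b.sum(),P[b].mean(0) if b.any() else 0)
E
```

```text
t 0.1 pos [0.2108 0.6407 0.2356] F [-0.1  0.   0.8] grip 1.0 0.0 j [-1.28  0.47 -0.05  1.53  0.02  1.14 -0.08]
axes x [-0.95   0.312 -0.   ] y [ 0.312  0.95  -0.002] z [-0.    -0.002 -1.   ]
shift units (tool) [-5.65 -3.52  1.43]
turn units [-0.02  0.02 17.34]Traceback (most recent call last):
  File "<stdin>", line 5, in <module>
    return umr_maximum(a, axis, None, out, keepdims, initial, where)
ValueError: zero-size array to reduction operation maximum which has no identity
```

View pics/w1.png

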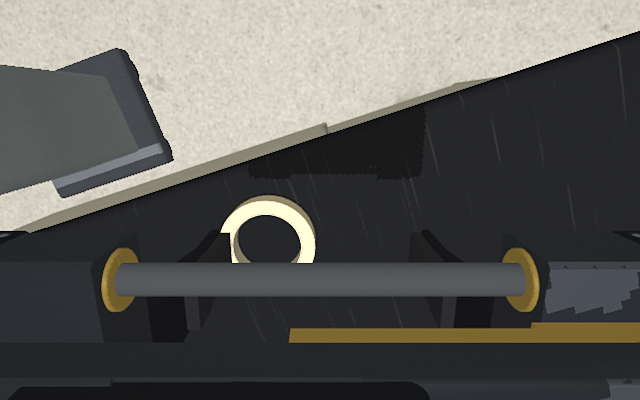

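The call was refused because every row needs all three keys. The wrist picture shows only the tape ring at (267,240) and the table edge, as expected at the start pose.

Request:
drive_tool([
  {"xyz": [-0.7,-0.44,0],"angular": [0,0,1],"hand": 1},
  {"xyz": [-0.74,-0.38,0],"angular": [0,0,1],"hand": 1},
  {"xyz": [-0.77,-0.32,0],"angular": [0,0,1],"hand": 1},
  {"xyz": [-0.79,-0.26,0],"angular": [0,0,1],"hand": 1},
  {"xyz": [-0.81,-0.2,0],"angular": [0,0,1],"hand": 1},
  {"xyz": [-0.82,-0.13,0],"angular": [0,0,1],"hand": 1},
  {"xyz": [-0.83,-0.07,0],"angular": [0,0,1],"hand": 1},
  {"xyz": [-0.83,0,0],"angular": [0,0,1],"hand": 1},
])

```text
clock: 1.15
position: [0.4669, 0.3331, 0.2364]
eef_rot: [-3.141, -0.0, 2.181]
contact_force: [1.0, 0.1, -0.8]
grip_width: 1.003
grip_force: 0.0
```

Request:
drive_tool([
  {"xyz": [0,0,0],"angular": [0,0,1],"hand": 1},
  {"xyz": [0,0,0],"angular": [0,0,1],"hand": 1},
  {"xyz": [0,0,0],"angular": [0,0,1],"hand": 1},
  {"xyz": [0,0,0],"angular": [0,0,1],"hand": 1},
  {"xyz": [0,0,0],"angular": [0,0,1],"hand": 1},
  {"xyz": [0,0,0],"angular": [0,0,1],"hand": 1},
  {"xyz": [0,0,0],"angular": [0,0,1],"hand": 1},
  {"xyz": [0,0,0],"angular": [0,0,1],"hand": 1},
])

```text
clock: 2.15
position: [0.466, 0.3344, 0.2363]
eef_rot: [-3.141, 0.0, 1.541]
contact_force: [-0.1, 0.3, -1.1]
grip_width: 1.004
grip_force: 0.0
```

```bash
python3 - <<'E'
from h import *
delta([.467,.334,.12],frame([.134,.991,0],[.991,-.134,0]))
o,i,p,d=shot("wrist");save("w2",p);P=pts(i,d);h=cv2.cvtColor(p,cv2.COLOR_RGB2HSV)
near=(np.abs(P[...,0]-.466)<.08)&(np.abs(P[...,1]-.327)<.08)&(P[...,2]>.012)&(P[...,2]<.06)&(d>0)
print(near.sum())
if near.any():
  print(cv2.minAreaRect(P[near][:,:2].astype(np.float32)),P[near].max(0))
  b=near&(cv2.inRange(h,(105,100,40),(125,255,255))>0);print(b.sum(),P[b].mean(0) if b.any() else 0)
E
```

```text
t 2.15 pos [0.466  0.3344 0.2363] F [-0.1  0.3 -1.1] grip 1.004 0.0 j [-0.95  0.31  0.32  1.8  -0.11  1.06 -0.62]
axes x [ 0.03  1.   -0.  ] y [ 1.    -0.03  -0.001] z [-0.001 -0.    -1.   ]
shift units (tool) [-0.    0.02  1.94]
turn units [-0.01  0.    1.31]
3590
((0.4659006595611572, 0.3294273614883423), (0.0899190902709961, 0.04606247693300247), 82.98657989501953) [0.49021053 0.37521134 0.04750819]
503 [0.46759089 0.36089223 0.03416145]
```

View pics/w2.png

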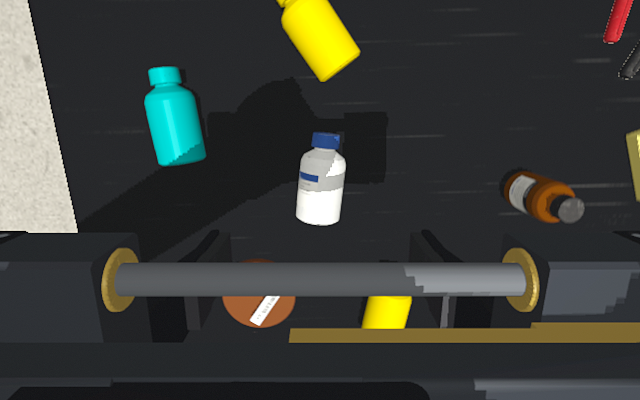

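The wrist view shows the target bottle between the fingers at (320,180), cap up in the picture at (325,140). The depth fit gives centre (0.466,0.329) and axis 83°, agreeing with the top view to 2 mm. I'll tilt the tool back 0.4 rad and descend.

Request:
drive_tool([
  {"xyz": [0,0,0],"angular": [0,0,1],"hand": 1},
  {"xyz": [0,0,0],"angular": [0,-1,0.2],"hand": 1},
  {"xyz": [0,0,0],"angular": [0,-1,0],"hand": 1},
  {"xyz": [0,0,0],"angular": [0,-1,0],"hand": 1},
  {"xyz": [0,0,0],"angular": [0,-1,0],"hand": 1},
  {"xyz": [0,0,0],"angular": [0,-1,0],"hand": 1},
  {"xyz": [0.37,0,0.87],"angular": [0,0,0],"hand": 1},
  {"xyz": [0.37,0,0.87],"angular": [0,0,0],"hand": 1},
])

```text
clock: 3.2
position: [0.4664, 0.3356, 0.1218]
eef_rot: [3.141, 0.398, 1.449]
contact_force: [-0.3, 1.1, -0.6]
grip_width: 1.0
grip_force: 0.0
```

```bash
python3 - <<'E'
from h import *
delta([.4665,.334,.023],frame([.122*.921,.993*.921,-.389],[.993,-.122,0]))
E
```

```text
t 3.2 pos [0.4664 0.3356 0.1218] F [-0.3  1.1 -0.6] grip 1.0 0.0 j [-1.07  0.6   0.36  1.72  0.06  1.16 -0.89]
axes x [ 0.112  0.915 -0.388] y [ 0.993 -0.121  0.001] z [-0.046 -0.385 -0.922]
shift units (tool) [0.61 0.   1.53]
turn units [ 0.02 -0.02  0.01]
```

Request:
drive_tool([
  {"xyz": [0.3,0,0.77],"angular": [0,0,0],"hand": 1},
  {"xyz": [0.3,0,0.76],"angular": [0,0,0],"hand": 1},
  {"xyz": [0,0,0],"angular": [0,0,0],"hand": 0.3},
  {"xyz": [0,0,0],"angular": [0,0,0],"hand": 0.3},
  {"xyz": [0,0,0],"angular": [0,0,0],"hand": 0.3},
  {"xyz": [0,0,0],"angular": [0,0,0],"hand": 0.3},
  {"xyz": [0,0,0],"angular": [0,0,0],"hand": 0.3},
], force=20)

```text
clock: 4.08
position: [0.4664, 0.3325, 0.0254]
eef_rot: [3.14, 0.399, 1.447]
contact_force: [0.5, 1.1, 3.3]
grip_width: 0.524
grip_force: 20.1
```

Request:
drive_tool([
  {"xyz": [-0.2,0,-0.45],"angular": [0,0,0],"hand": 0.3},
  {"xyz": [-0.35,0.3,-0.83],"angular": [0,0,0],"hand": 0.3},
  {"xyz": [-0.35,0.5,-0.83],"angular": [0,0,0],"hand": 0.3},
  {"xyz": [0,0.4,0],"angular": [0,1,0],"hand": 0.3},
  {"xyz": [0,0,0],"angular": [0,1,0],"hand": 0.3},
  {"xyz": [0,0,0],"angular": [0,1,0],"hand": 0.3},
  {"xyz": [0,0,0],"angular": [0,1,0],"hand": 0.3},
  {"xyz": [0,0,0],"angular": [0,1,0],"hand": 0.3},
])

```text
clock: 5.08
position: [0.5372, 0.3227, 0.1625]
eef_rot: [3.141, -0.003, 1.448]
contact_force: [-0.7, -0.5, -0.2]
grip_width: 0.524
grip_force: 20.0
```

Request:
drive_tool([
  {"xyz": [0,0,0],"angular": [0,1,0],"hand": 0.3},
  {"xyz": [0,0,0],"angular": [0,1,0],"hand": 0.3},
  {"xyz": [0,0,0],"angular": [0,1,0],"hand": 0.3},
  {"xyz": [0,0,0],"angular": [0,1,0],"hand": 0.3},
  {"xyz": [0,0,0],"angular": [0,1,0],"hand": 0.3},
  {"xyz": [0,0,0],"angular": [0,1,0],"hand": 0.3},
  {"xyz": [0,0,0],"angular": [0,1,0],"hand": 0.3},
  {"xyz": [0,0,0],"angular": [0,1,0],"hand": 0.3},
])

```text
clock: 6.08
position: [0.5373, 0.3225, 0.1625]
eef_rot: [3.14, -0.642, 1.449]
contact_force: [0.5, -0.1, -1.3]
grip_width: 0.526
grip_force: 20.0
```

```bash
python3 - <<'E'
from h import *
a=1.571-.399;c,s=np.cos(a),np.sin(a)
delta([.54,.36,.15],frame([.122*c,.993*c,s],[.993,-.122,0]))
E
```

```text
t 6.08 pos [0.5373 0.3225 0.1625] F [ 0.5 -0.1 -1.3] grip 0.526 20.0 j [-0.25  0.41 -0.13  1.99 -0.94  0.64  0.26]
axes x [0.097 0.795 0.599] y [ 0.992 -0.123  0.001] z [ 0.075  0.594 -0.801]
shift units (tool) [ 0.38 -0.03  0.54]
turn units [0.02 6.62 0.01]
```

Request:
drive_tool([
  {"xyz": [0.08,0,0.12],"angular": [-0.6,0,0.8],"hand": 0.3},
  {"xyz": [0.08,0,0.12],"angular": [-0.6,0,0.8],"hand": 0.3},
  {"xyz": [0.08,0,0.12],"angular": [-0.6,0,0.8],"hand": 0.3},
  {"xyz": [0.08,0,0.12],"angular": [-0.6,0,0.8],"hand": 0.3},
  {"xyz": [0,0,0],"angular": [-0.6,0,0.8],"hand": 0.3},
  {"xyz": [0,0,0],"angular": [-0.6,0,0.8],"hand": 0.3},
  {"xyz": [0,0,0],"angular": [-0.6,0,0.8],"hand": 0.3},
  {"xyz": [0,0,0],"angular": [0,1,0],"hand": 0.3},
])

```text
clock: 7.08
position: [0.5521, 0.3592, 0.178]
eef_rot: [-3.122, -0.669, 0.905]
contact_force: [-0.1, 0.2, -1.5]
grip_width: 0.524
grip_force: 20.0
```

Request:
drive_tool([
  {"xyz": [0,0,0],"angular": [0,1,0],"hand": 0.3},
  {"xyz": [0,0,0],"angular": [0,1,0],"hand": 0.3},
  {"xyz": [0,0,0],"angular": [0,1,0],"hand": 0.3},
  {"xyz": [0,0,0],"angular": [0,1,0],"hand": 0.3},
  {"xyz": [0,0,0],"angular": [0,0.6,0],"hand": 0.3},
  {"xyz": [0,0,0],"angular": [0,0,0],"hand": 0.3},
])

```text
clock: 7.82
position: [0.5971, 0.3274, 0.2605]
eef_rot: [-3.016, -0.895, 0.868]
contact_force: [0.6, 1.5, 0.3]
grip_width: 0.523
grip_force: 20.0
```

```bash
python3 - <<'E'
from h import *
delta([.54,.36,.10])
p,r,o=state();print(o["eef_rot"])
o,i,p,d=shot("wrist");save("w3",p);P=pts(i,d);h=cv2.cvtColor(p,cv2.COLOR_RGB2HSV)
o,i,p,d=shot("scene");P=pts(i,d);h=cv2.cvtColor(p,cv2.COLOR_RGB2HSV)
nr=(np.linalg.norm(P[...,:2]-o["position"][:2],axis=-1)<.08)&(d>0)
w=nr&(cv2.inRange(h,(0,0,120),(180,60,255))>0);b=nr&(cv2.inRange(h,(105,120,40),(125,255,255))>0)
for m in(w,b): print(m.sum(),np.percentile(P[m],[5,50,95],axis=0).round(3).tolist() if m.any() else 0)
v,u=np.nonzero(w);print(u.mean(),v.mean())
cy,cx=int(v.mean()),int(u.mean());save("s3",cv2.resize(p[cy-60:cy+60,cx-80:cx+80],None,fx=4,fy=4))
E
```

```text
t 7.83 pos [0.5971 0.3274 0.2605] F [0.6 1.5 0.3] grip 0.523 20.0 j [ 0.4   0.43 -0.92  2.02 -1.04  0.21 -0.03]
axes x [0.404 0.477 0.78 ] y [ 0.82  -0.567 -0.078] z [ 0.405  0.672 -0.621]
shift units (tool) [-2.21 -0.88  1.64]
[-3.01584075 -0.89505722  0.86783848]
38 [[0.567, 0.258, 0.02], [0.627, 0.302, 0.221], [0.669, 0.314, 0.327]]
0 0
319.36842105263156 129.44736842105263
```

View pics/s3.png

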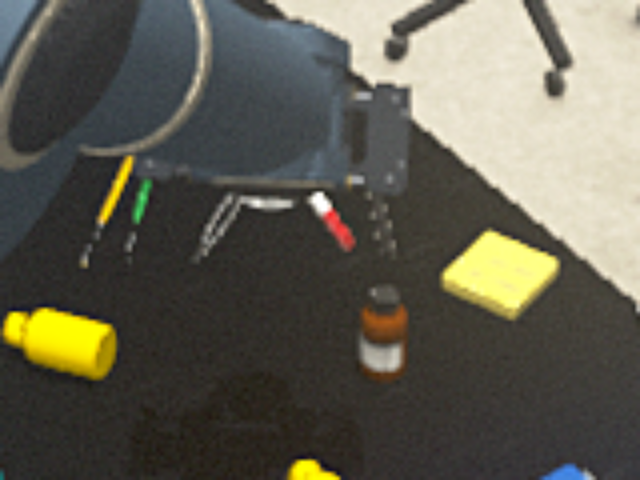

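The picture shows the arm over the worktop at (250,100), with the bottle hidden behind the gripper. The joint readout says joints 5 and 6 are at their lower limits, so this tilt direction is cramped. I'll fit the arm's kinematics from the logged samples to pick a direction that works.

```bash
cat > k.py <<'E'
from h import *
from scipy.optimize import least_squares
S=[([-1.28189617,.4694621,-.04859047,1.5336707,.02410523,1.14102937,-.08226381],[.21073715,.64065775,.23549532],[-3.1396,.00008,2.82386]),
([-.95,.31,.32,1.8,-.11,1.06,-.62],[.466,.3344,.2363],[-3.141,0,1.541]),
([-1.07,.6,.36,1.72,.06,1.16,-.89],[.4664,.3356,.1218],[3.141,.398,1.449]),
([-.25,.41,-.13,1.99,-.94,.64,.26],[.5373,.3225,.1625],[3.14,-.642,1.449])]
o=env.get_obs(); S.append((o["joints"],o["position"],o["eef_rot"]))
def fk(q,L,sg):
    T=np.eye(4)
    def rot(ax,a): M=np.eye(4);M[:3,:3]=Ro.from_euler(ax,a).as_matrix();return M
    def tr(x,z): M=np.eye(4);M[0,3]=x;M[2,3]=z;return M
    z=lambda k:rot("z",sg[k]*q[k]); y=lambda k:rot("y",q[k])
    return tr(0,L[0])@z(0)@y(1)@tr(L[4],L[1])@z(2)@tr(L[5],0)@y(3)@tr(L[6],L[2])@z(4)@tr(L[7],0)@y(5)@tr(L[8],L[3])@z(6)@rot("z",L[9])
def res(L,sg):
    r=[]
    for q,p,e in S:
        T=fk(q,L,sg); r+=list(T[:3,3]-p)+list(.3*(Ro.from_matrix(T[:3,:3]).inv()*Ro.from_euler("xyz",e)).as_rotvec())
    return np.array(r)
if __name__=="__main__":
    import itertools
    out=[]
    for sg in itertools.product((1,-1),repeat=4):
        s=[sg[0],0,sg[1],0,sg[2],0,sg[3]]
        for y0 in (0,1.57,3.14,-1.57):
            f=least_squares(res,[.3,.4,.4,.25,0,0,0,0,0,y0],args=(s,),max_nfev=60); out.append((f.cost,s,f.x.round(4).tolist()))
    out.sort(key=lambda a:a[0]); [print(a) for a in out[:3]]
E
python3 k.py
```

```text
(np.float64(0.0016300968207742237), [-1, 0, -1, 0, -1, 0, -1], [0.2529, 0.5072, 0.4328, 0.2982, -0.0651, 0.0301, 0.0085, -0.0087, -0.0847, 1.5706])
(np.float64(0.0016300968207742248), [-1, 0, -1, 0, -1, 0, -1], [0.2529, 0.5072, 0.4328, 0.2982, -0.0651, 0.0301, 0.0085, -0.0087, -0.0847, 1.5706])
(np.float64(0.0016300968207742252), [-1, 0, -1, 0, -1, 0, -1], [0.2529, 0.5072, 0.4328, 0.2982, -0.0651, 0.0301, 0.0085, -0.0087, -0.0847, 1.5706])
```

```bash
cat > ik.py <<'E'
from k import *
sg=[-1,0,-1,0,-1,0,-1];L=[.2529,.5072,.4328,.2982,-.0651,.0301,.0085,-.0087,-.0847,1.5706]
lo=np.array([-2.59,-.33,-1.39,.1,-1.04,.21,-2.66])+.05;hi=np.array([2.59,1.99,1.29,2.45,4.18,1.99,2.66])-.05
def Rt(yaw,t): # tool tilt t, horizontal tool-x heading yaw
    return Ro.from_matrix(np.stack([[np.cos(yaw)*np.cos(t),np.cos(yaw)*-0+np.sin(yaw)*np.cos(t),np.sin(t)],[np.sin(yaw),-np.cos(yaw),0],[np.cos(yaw)*np.sin(t),np.sin(yaw)*np.sin(t),-np.cos(t)]],1))
def ik(p,R,q0,w=.01):
    def f(q):
        T=fk(q,L,sg);return np.r_[T[:3,3]-p,.3*(Ro.from_matrix(T[:3,:3]).inv()*R).as_rotvec(),w*(q-q0)]
    s=least_squares(f,np.clip(q0,lo+1e-3,hi-1e-3),bounds=(lo,hi),max_nfev=40);return s.x,np.linalg.norm(f(s.x)[:6])
E
python3 - <<'E'
from ik import *
q0=np.array([-.95,.31,.32,1.8,-.11,1.06,-.62])
az=.5
# continuation: radius, relative heading
for r in(.55,.65,.75):
  for rel in np.deg2rad([-120,-90,-60,-30,0,30,60,90]):
    q=q0.copy();st=[]
    # yaw first at tilt -.4, then tilt
    for k in range(7): q,e=ik([r*np.cos(az),r*np.sin(az),.2],Rt(az+.9+(rel-.9)*k/6,-.4),q)
    e1=e
    for t in np.linspace(-.4,1.17,12):
        q,e=ik([r*np.cos(az),r*np.sin(az),.2],Rt(az+rel,t),q)
        if e<.01: tm=t
        else: break
    print(r,np.rad2deg(rel).round(),"yaw err",round(e1,3),"tmax",round(tm,2) if e1<.02 else None,q.round(2))
E
```

```text
0.55 -120.0 yaw err 0.074 tmax None [-1.11  0.38  0.88  2.06 -0.99  0.97 -2.61]
0.55 -90.0 yaw err 0.0 tmax -0.11 [-1.57  0.63  1.24  1.96 -0.7   1.07 -2.61]
0.55 -60.0 yaw err 0.0 tmax 0.31 [-1.82  0.59  1.24  2.15 -0.24  0.63 -2.61]
0.55 -30.0 yaw err 0.0 tmax 0.6 [-1.86  0.41  1.24  2.31  0.31  0.26 -2.61]
0.55 0.0 yaw err 0.0 tmax 0.46 [-1.04  0.16  0.48  2.26 -0.18  0.26 -1.48]
0.55 30.0 yaw err 0.0 tmax 0.6 [ 0.62  0.27 -1.03  2.29 -0.99  0.26  0.04]
0.55 60.0 yaw err 0.0 tmax 1.17 [ 0.86  0.66 -1.04  2.19 -0.99  0.75  0.75]
0.55 90.0 yaw err 0.0 tmax 1.17 [-0.08  0.6   0.03  1.77 -0.99  1.58  0.9 ]
0.65 -120.0 yaw err 0.087 tmax None [-0.81  0.48  0.56  1.86 -0.99  0.93 -2.61]
0.65 -90.0 yaw err 0.0 tmax 0.03 [-1.47  0.85  1.24  1.73 -0.75  1.14 -2.61]
0.65 -60.0 yaw err 0.0 tmax 0.6 [-1.75  0.93  1.24  2.02 -0.34  0.5  -2.61]
0.65 -30.0 yaw err 0.0 tmax 0.6 [-1.46  0.49  0.91  2.09  0.33  0.26 -2.61]
0.65 0.0 yaw err 0.0 tmax 0.6 [-1.39  0.45  0.83  2.07 -0.99  0.26 -0.87]
0.65 30.0 yaw err 0.0 tmax 0.74 [ 0.41  0.47 -0.87  2.08 -0.99  0.26  0.1 ]
0.65 60.0 yaw err 0.0 tmax 1.17 [ 0.6   0.73 -0.9   1.97 -0.99  0.74  0.66]
0.65 90.0 yaw err 0.0 tmax 1.17 [-0.07  0.73 -0.06  1.54 -0.99  1.57  0.77]
0.75 -120.0 yaw err 0.105 tmax None [-0.66  0.6   0.41  1.67 -0.99  0.91 -2.61]
0.75 -90.0 yaw err 0.0 tmax -0.11 [-1.27  0.99  1.24  1.44 -0.93  1.36 -2.61]
0.75 -60.0 yaw err 0.0 tmax 0.74 [-1.62  1.12  1.24  1.82 -0.39  0.51 -2.61]
0.75 -30.0 yaw err 0.0 tmax 0.6 [-1.16  0.6   0.68  1.86  0.37  0.26 -2.61]
0.75 0.0 yaw err 0.0 tmax 0.6 [-1.13  0.59  0.62  1.85 -0.99  0.26 -0.86]
0.75 30.0 yaw err 0.0 tmax 0.74 [ 0.1   0.58 -0.62  1.85 -0.99  0.26  0.05]
0.75 60.0 yaw err 0.0 tmax 1.17 [ 0.36  0.8  -0.74  1.72 -0.99  0.79  0.57]
0.75 90.0 yaw err 0.0 tmax 1.17 [-0.05  0.88 -0.16  1.28 -0.95  1.56  0.63]
```

The fitted arm model says the 90° tilt works when the tool points about 80–90° left of radial. I'd turned it the wrong way, so I'll turn back and re-plan to place at about (0.505,0.35).

```bash
python3 - <<'E'
from ik import *
h=np.deg2rad(115)
for t in(-.3,0.1): delta([.505,.35,.2],Rt(h,t))
E
```

```text
t 7.92 pos [0.5956 0.3292 0.2602] F [-0.6 -0.3 -1.5] grip 0.52 20.0 j [ 0.39  0.43 -0.92  2.02 -1.04  0.21 -0.03]
axes x [0.403 0.479 0.78 ] y [ 0.822 -0.564 -0.078] z [ 0.402  0.672 -0.621]
shift units (tool) [-1.23 -1.36  0.25]
turn units [  3.15 -14.04 -13.43]
t 7.92 pos [0.5956 0.3292 0.2602] F [-0.6 -0.3 -1.5] grip 0.52 20.0 j [ 0.39  0.43 -0.92  2.02 -1.04  0.21 -0.03]
axes x [0.403 0.479 0.78 ] y [ 0.822 -0.564 -0.078] z [ 0.402  0.672 -0.621]
shift units (tool) [-1.23 -1.36  0.25]
turn units [  5.57  -9.55 -12.14]
```

Request:
drive_tool([
  {"xyz": [0,0,0],"angular": [0.43,-0.73,-0.93],"hand": 0.3},
  {"xyz": [0,0,0],"angular": [0.43,-0.73,-0.93],"hand": 0.3},
  {"xyz": [0,0,0],"angular": [0.43,-0.73,-0.93],"hand": 0.3},
  {"xyz": [0,0,0],"angular": [0.43,-0.73,-0.93],"hand": 0.3},
  {"xyz": [0,0,0],"angular": [0.43,-0.73,-0.93],"hand": 0.3},
  {"xyz": [0,0,0],"angular": [0.43,-0.73,-0.93],"hand": 0.3},
  {"xyz": [0,0,0],"angular": [0.43,-0.73,-0.93],"hand": 0.3},
  {"xyz": [0,0,0],"angular": [0.43,-0.73,-0.93],"hand": 0.3},
])

```text
clock: 8.93
position: [0.5948, 0.3305, 0.2608]
eef_rot: [3.063, -0.412, 1.639]
contact_force: [0.4, 0.1, -1.0]
grip_width: 0.523
grip_force: 20.0
```

Request:
drive_tool([
  {"xyz": [0,0,0],"angular": [0.43,-0.73,-0.93],"hand": 0.3},
  {"xyz": [0,0,0],"angular": [0.43,-0.73,-0.93],"hand": 0.3},
  {"xyz": [0,0,0],"angular": [0.43,-0.73,-0.93],"hand": 0.3},
  {"xyz": [0,0,0],"angular": [0.43,-0.73,-0.93],"hand": 0.3},
  {"xyz": [0,0,0],"angular": [0.43,-0.73,-0.93],"hand": 0.3},
])

```text
clock: 9.55
position: [0.5948, 0.3306, 0.2609]
eef_rot: [-3.141, -0.103, 2.009]
contact_force: [0.5, 1.0, -0.8]
grip_width: 0.52
grip_force: 20.0
```

```bash
python3 - <<'E'
from ik import *
h=np.deg2rad(115)
delta([.505,.35,.15],Rt(h,0.1))
delta([.505,.35,.15],Rt(h,1.172))
E
```

```text
t 9.55 pos [0.5948 0.3306 0.2609] F [ 0.5  1.  -0.8] grip 0.52 20.0 j [-0.27  0.49 -0.38  1.48  0.08  1.19 -0.2 ]
axes x [-0.423  0.901  0.102] y [ 0.905  0.425 -0.   ] z [-0.044  0.093 -0.995]
shift units (tool) [ 0.73 -1.22  1.93]
turn units [-0.01 -0.03  0.03]
t 9.55 pos [0.5948 0.3306 0.2609] F [ 0.5  1.  -0.8] grip 0.52 20.0 j [-0.27  0.49 -0.38  1.48  0.08  1.19 -0.2 ]
axes x [-0.423  0.901  0.102] y [ 0.905  0.425 -0.   ] z [-0.044  0.093 -0.995]
shift units (tool) [ 0.73 -1.22  1.93]
turn units [-0.02 13.37  0.02]
```

Orientation is good. Next I'll shift and tilt forward by 13.4 units.

Request:
drive_tool([
  {"xyz": [0.35,-0.6,0.4],"angular": [0,0,0],"hand": 0.3},
  {"xyz": [0.35,-0.6,0.4],"angular": [0,0,0],"hand": 0.3},
  {"xyz": [0,0,0],"angular": [0,1,0],"hand": 0.3},
  {"xyz": [0,0,0],"angular": [0,1,0],"hand": 0.3},
  {"xyz": [0,0,0],"angular": [0,1,0],"hand": 0.3},
  {"xyz": [0,0,0],"angular": [0,1,0],"hand": 0.3},
  {"xyz": [0,0,0],"angular": [0,1,0],"hand": 0.3},
  {"xyz": [0,0,0],"angular": [0,1,0],"hand": 0.3},
])

```text
clock: 10.55
position: [0.51, 0.3426, 0.2175]
eef_rot: [3.14, -0.587, 2.008]
contact_force: [-0.0, 0.6, -0.9]
grip_width: 0.52
grip_force: 20.0
```

Request:
drive_tool([
  {"xyz": [0,0,0],"angular": [0,1,0],"hand": 0.3},
  {"xyz": [0,0,0],"angular": [0,1,0],"hand": 0.3},
  {"xyz": [0,0,0],"angular": [0,1,0],"hand": 0.3},
  {"xyz": [0,0,0],"angular": [0,1,0],"hand": 0.3},
  {"xyz": [0,0,0],"angular": [0,1,0],"hand": 0.3},
  {"xyz": [0,0,0],"angular": [0,1,0],"hand": 0.3},
  {"xyz": [0,0,0],"angular": [0,1,0],"hand": 0.3},
  {"xyz": [0,0,0],"angular": [0,0.4,0],"hand": 0.3},
])

```text
clock: 11.55
position: [0.5105, 0.3418, 0.2159]
eef_rot: [-3.139, -1.177, 2.003]
contact_force: [0.5, -0.6, -1.0]
grip_width: 0.52
grip_force: 20.0
```

```bash
python3 - <<'E'
from ik import *
h=np.deg2rad(115)
delta([.505,.35,.09],Rt(h,1.172))
o,i,p,d=shot("top");P=pts(i,d);h=cv2.cvtColor(p,cv2.COLOR_RGB2HSV)
nr=(np.linalg.norm(P[...,:2]-o["position"][:2],axis=-1)<.06)&(d>0)&(P[...,2]>.04)
for n,m in(("white",nr&(cv2.inRange(h,(0,0,130),(180,50,255))>0)),("blue",nr&(cv2.inRange(h,(110,120,40),(125,255,255))>0))):
    print(n,m.sum(),np.percentile(P[m],[5,50,95],axis=0).round(3).tolist() if m.any() else 0)
E
```

```text
t 11.55 pos [0.5105 0.3418 0.2159] F [ 0.5 -0.6 -1. ] grip 0.52 20.0 j [ 0.34  0.79 -0.81  1.76 -0.73  1.06  0.56]
axes x [-0.161  0.348  0.924] y [ 0.907  0.421 -0.001] z [-0.39   0.837 -0.383]
shift units (tool) [-1.88 -0.02  0.95]
turn units [ 0.01 -0.07 -0.02]
white 316 [[0.488, 0.288, 0.222], [0.507, 0.329, 0.235], [0.543, 0.355, 0.272]]
blue 107 [[0.498, 0.332, 0.253], [0.507, 0.342, 0.256], [0.517, 0.353, 0.258]]
```

The cap top sits 41 mm above the TCP, so the base is 49 mm below it, as planned. Lowering.

Request:
drive_tool([
  {"xyz": [-0.7,0,0.3],"angular": [0,0,0],"hand": 0.3},
  {"xyz": [-0.7,0,0.3],"angular": [0,0,0],"hand": 0.3},
  {"xyz": [-0.7,0,0.3],"angular": [0,0,0],"hand": 0.3},
  {"xyz": [-0.2,0,0.08],"angular": [0,0,0],"hand": 0.3},
  {"xyz": [-0.07,0,0.03],"angular": [0,0,0],"hand": 0.3},
  {"xyz": [0,0,0],"angular": [0,0,0],"hand": 0.3},
])

```text
clock: 12.35
position: [0.511, 0.3438, 0.0645]
eef_rot: [3.133, -1.178, 2.013]
contact_force: [-0.1, 0.1, -0.2]
grip_width: 0.525
grip_force: 20.0
```

```bash
python3 - <<'E'
from h import *
delta([.505,.35,.0495])
o,i,p,d=shot("top");P=pts(i,d);h=cv2.cvtColor(p,cv2.COLOR_RGB2HSV)
m=(np.linalg.norm(P[...,:2]-o["position"][:2],axis=-1)<.06)&(d>0)&(P[...,2]>.04)&(cv2.inRange(h,(110,120,40),(125,255,255))>0)
print(m.sum(),np.percentile(P[m],[5,50,95],axis=0).round(3).tolist())
E
```

```text
t 12.35 pos [0.511  0.3438 0.0645] F [-0.1  0.1 -0.2] grip 0.525 20.0 j [ 0.3   1.03 -0.75  1.77 -0.68  0.92  0.73]
axes x [-0.164  0.346  0.924] y [0.907 0.421 0.003] z [-0.388  0.838 -0.383]
shift units (tool) [-0.18 -0.05  0.22]
67 [[0.498, 0.334, 0.102], [0.507, 0.343, 0.105], [0.516, 0.353, 0.107]]
```

Request:
drive_tool([
  {"xyz": [-0.11,0,0.05],"angular": [0,0,0],"hand": 0.3},
  {"xyz": [-0.07,0,0.03],"angular": [0,0,0],"hand": 0.3},
  {"xyz": [-0.03,0,0.01],"angular": [0,0,0],"hand": 0.3},
  {"xyz": [0,0,0],"angular": [0,0,0],"hand": 0.3},
])

```text
clock: 12.9
position: [0.5104, 0.3433, 0.049]
eef_rot: [3.14, -1.178, 2.006]
contact_force: [0.0, -0.3, -0.4]
grip_width: 0.526
grip_force: 20.0
```

Request:
drive_tool([
  {"xyz": [-0.025,0,0.01],"angular": [0,0,0],"hand": 0.3},
  {"xyz": [0,0,0],"angular": [0,0,0],"hand": 0.3},
])

```text
clock: 13.15
position: [0.5104, 0.3435, 0.0479]
eef_rot: [3.138, -1.179, 2.008]
contact_force: [0.1, 0.2, 1.5]
grip_width: 0.523
grip_force: 20.0
```

Request:
drive_tool([
  {"xyz": [-0.02,0,0.008],"angular": [0,0,0],"hand": 0.3},
  {"xyz": [0,0,0],"angular": [0,0,0],"hand": 0.3},
])

```text
clock: 13.4
position: [0.5104, 0.3436, 0.0478]
eef_rot: [3.138, -1.181, 2.01]
contact_force: [-0.1, -2.1, 5.4]
grip_width: 0.521
grip_force: 20.0
```

There is contact at about 5 N. I'll open and back straight out.

Request:
drive_tool([
  {"xyz": [0,0,0],"angular": [0,0,0],"hand": 0.58},
  {"xyz": [0,0,0],"angular": [0,0,0],"hand": 0.65},
  {"xyz": [0,0,0],"angular": [0,0,0],"hand": 0.8},
  {"xyz": [0,0,0],"angular": [0,0,0],"hand": 1},
  {"xyz": [0,0,-0.3],"angular": [0,0,0],"hand": 1},
  {"xyz": [0,0,-0.7],"angular": [0,0,0],"hand": 1},
  {"xyz": [0,0,-0.9],"angular": [0,0,0],"hand": 1},
  {"xyz": [0,0,0],"angular": [0,0,0],"hand": 1},
])

```text
clock: 14.4
position: [0.56, 0.2423, 0.0902]
eef_rot: [3.131, -1.172, 2.005]
contact_force: [-0.5, -0.8, 0.1]
grip_width: 1.0
grip_force: 0.0
```

```bash
python3 - <<'E'
from ik import *
o,i,p,d=shot("top");P=pts(i,d);h=cv2.cvtColor(p,cv2.COLOR_RGB2HSV)
m=(np.linalg.norm(P[...,:2]-[.507,.343],axis=-1)<.06)&(d>0)&(P[...,2]>.02)&(cv2.inRange(h,(110,120,40),(125,255,255))>0)
print(m.sum(),np.percentile(P[m],[5,50,95],axis=0).round(3).tolist() if m.any() else 0)
save("t4",cv2.resize(p[140:290,190:430],None,fx=3,fy=3))
# grip orientation
g=(cv2.inRange(h,(5,150,120),(20,255,255))>0)&(P[...,2]>.125)&(d>0);g[:,:350]=0;g[:,410:]=0
q=P[g];print(len(q),"grip top",q.mean(0).round(4),cv2.minAreaRect(q[:,:2].astype(np.float32)))
l=(cv2.inRange(h,(105,100,40),(125,255,255))>0)&(abs(P[...,2]-.099)<.012)&(d>0);l[:,:330]=0;l[:,432:]=0
print(cv2.minAreaRect(P[l][:,:2].astype(np.float32)))
r=(cv2.inRange(h,(0,150,100),(4,255,255))>0)&(P[...,2]>.085)&(d>0);print("red",r.sum(),P[r].mean(0))
delta([.511,-.043,.3],Rt(np.deg2rad(100),0))
E
```

```text
62 [[0.498, 0.334, 0.086], [0.507, 0.343, 0.089], [0.515, 0.354, 0.091]]
41 grip top [ 0.513  -0.0481  0.1386] ((0.5153477787971497, -0.04752204194664955), (0.03026149980723858, 0.014103878289461136), 1.8685396909713745)
((0.5711715817451477, -0.04866795241832733), (0.16051307320594788, 0.2060340791940689), 0.21290051937103271)
red 25 [ 0.47388359 -0.0439975   0.09193185]
t 14.45 pos [0.5574 0.2446 0.0901] F [-0.5  0.7  0. ] grip 0.998 0.0 j [ 0.4   0.99 -0.69  1.68 -0.61  1.12  0.7 ]
axes x [-0.163  0.35   0.923] y [0.91  0.416 0.003] z [-0.383  0.839 -0.386]
shift units (tool) [ 1.67 -2.69 -5.08]
turn units [ -1.84 -14.6    2.82]
```

View pics/t4.png

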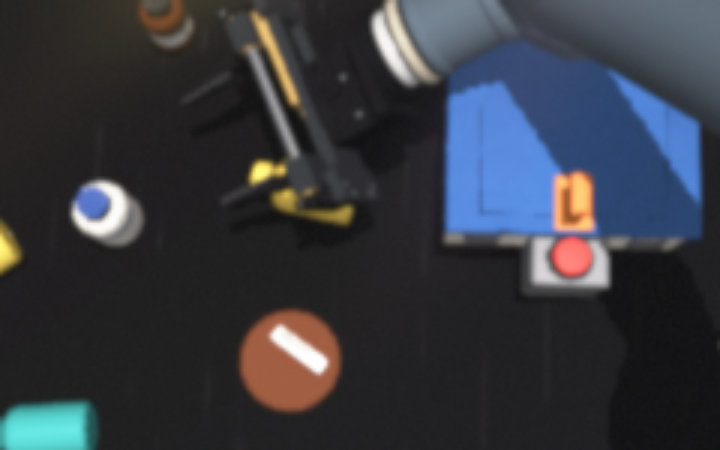

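The bottle stands upright: the blue cap at (93,202) is over the white body, with its top at 0.089 m, and it is released. The case yaw is about 0, the grip is at (0.515,-0.048) with its top at 0.141, and the button is at (0.473,-0.048). I'll lift clear and turn toward the grip.

Request:
drive_tool([
  {"xyz": [0.9,0,-0.38],"angular": [0,0,0],"hand": 1},
  {"xyz": [0.9,0,-0.38],"angular": [0,0,0],"hand": 1},
  {"xyz": [0.9,0,-0.38],"angular": [0,0,0],"hand": 1},
  {"xyz": [0,0,0],"angular": [0,-1,0],"hand": 1},
  {"xyz": [0,0,0],"angular": [0,-1,0],"hand": 1},
  {"xyz": [0,0,0],"angular": [0,-1,0],"hand": 1},
  {"xyz": [0,0,0],"angular": [0,-1,0],"hand": 1},
  {"xyz": [0,0,0],"angular": [0,-1,0],"hand": 1},
])

```text
clock: 15.45
position: [0.5539, 0.2471, 0.2655]
eef_rot: [-3.141, -0.776, 2.006]
contact_force: [0.1, 0.2, -0.1]
grip_width: 0.998
grip_force: 0.0
```

```bash
python3 - <<'E'
from ik import *
delta([.515,-.048,.25],Rt(np.pi,0))
E
```

```text
t 15.45 pos [0.5539 0.2471 0.2655] F [ 0.1  0.2 -0.1] grip 0.998 0.0 j [ 0.31  0.56 -0.66  1.64 -0.47  1.2   0.34]
axes x [-0.301  0.647  0.7  ] y [ 0.907  0.422 -0.   ] z [-0.296  0.635 -0.714]
shift units (tool) [-3.17 -2.66 -2.75]
turn units [  5.49  -8.61 -13.44]
```

Request:
drive_tool([
  {"xyz": [0,0,0],"angular": [0.39,-0.61,-0.96],"hand": 1},
  {"xyz": [0,0,0],"angular": [0.39,-0.61,-0.96],"hand": 1},
  {"xyz": [0,0,0],"angular": [0.39,-0.61,-0.96],"hand": 1},
  {"xyz": [0,0,0],"angular": [0.39,-0.61,-0.96],"hand": 1},
  {"xyz": [0,0,0],"angular": [0.39,-0.61,-0.96],"hand": 1},
  {"xyz": [0,0,0],"angular": [0.39,-0.61,-0.96],"hand": 1},
  {"xyz": [0,0,0],"angular": [0.39,-0.61,-0.96],"hand": 1},
  {"xyz": [0,0,0],"angular": [0.39,-0.61,-0.96],"hand": 1},
])

```text
clock: 16.45
position: [0.5538, 0.2472, 0.2653]
eef_rot: [3.02, -0.33, 2.699]
contact_force: [-0.2, 0.2, -0.0]
grip_width: 0.997
grip_force: 0.0
```

Request:
drive_tool([
  {"xyz": [0,0,0],"angular": [0.39,-0.61,-0.96],"hand": 1},
  {"xyz": [0,0,0],"angular": [0.39,-0.61,-0.96],"hand": 1},
  {"xyz": [0,0,0],"angular": [0.39,-0.61,-0.96],"hand": 1},
  {"xyz": [0,0,0],"angular": [0.39,-0.61,-0.96],"hand": 1},
  {"xyz": [0,0,0],"angular": [0.39,-0.61,-0.96],"hand": 1},
  {"xyz": [0,0,0],"angular": [0.39,-0.61,-0.96],"hand": 1},
])

```text
clock: 17.2
position: [0.5537, 0.2472, 0.2652]
eef_rot: [3.136, -0.004, -3.139]
contact_force: [-0.5, -1.0, -0.2]
grip_width: 1.001
grip_force: 0.0
```

Request:
drive_tool([
  {"xyz": [0.06,-0.8,0],"angular": [0,0,0],"hand": 1},
  {"xyz": [0.06,-0.8,0],"angular": [0,0,0],"hand": 1},
  {"xyz": [0.06,-0.8,0],"angular": [0,0,0],"hand": 1},
  {"xyz": [0.06,-0.8,0],"angular": [0,0,0],"hand": 1},
  {"xyz": [0.06,-0.8,0],"angular": [0,0,0],"hand": 1},
  {"xyz": [0.06,-0.8,0],"angular": [0,0,0],"hand": 1},
  {"xyz": [0,0,0],"angular": [0,0,0],"hand": 1},
])

```text
clock: 18.08
position: [0.5315, -0.0455, 0.2628]
eef_rot: [3.136, -0.006, 3.133]
contact_force: [0.0, 0.7, -0.4]
grip_width: 0.997
grip_force: 0.0
```

```bash
python3 - <<'E'
from ik import *
delta([.515,-.048,.12],Rt(np.pi,0))
o,i,p,d=shot("wrist");P=pts(i,d);h=cv2.cvtColor(p,cv2.COLOR_RGB2HSV)
ok=(d>0)&(np.linalg.norm(P[...,:2]-[.5,-.05],axis=-1)<.15)
g=ok&(cv2.inRange(h,(5,150,80),(22,255,255))>0)&(P[...,2]>.09)&(P[...,2]<.16);q=P[g]
if len(q):
  print("grip",len(q),np.percentile(q,[2,50,98],axis=0).round(4).tolist()); t=q[q[:,2]>.135]; print(len(t)and cv2.minAreaRect(t[:,:2].astype(np.float32)))
r=ok&(cv2.inRange(h,(0,150,80),(4,255,255))>0)&(P[...,2]>.08);q=P[r]
if len(q): print("red",len(q),np.percentile(q,[2,50,98],axis=0).round(4).tolist())
save("w5",p)
E
```

```text
t 18.07 pos [ 0.5315 -0.0455  0.2628] F [ 0.   0.7 -0.4] grip 0.997 0.0 j [ 0.54  0.28 -0.65  1.8   0.18  1.12  1.4 ]
axes x [-1.     0.009  0.006] y [0.009 1.    0.005] z [-0.006  0.005 -1.   ]
shift units (tool) [ 0.26 -0.06  2.38]
turn units [ 0.07 -0.08 -0.11]
grip 1658 [[0.4961, -0.0598, 0.1001], [0.5128, -0.0461, 0.1376], [0.5351, -0.0321, 0.1416]]
((0.5161557793617249, -0.04688060283660889), (0.015776898711919785, 0.03247562050819397), 89.01570129394531)
red 932 [[0.4616, -0.0596, 0.0825], [0.4748, -0.0464, 0.0935], [0.488, -0.0326, 0.095]]
```

View pics/w5.png

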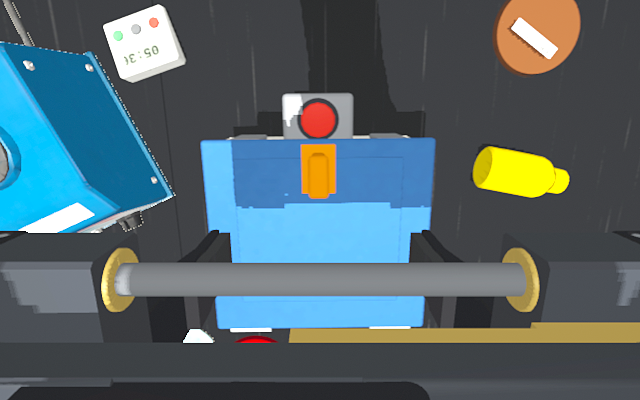

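The wrist view shows the orange grip at (318,172), the red button at (318,119), the timer at (145,43) and the brown dish at (538,33). The grip measures (0.516,-0.047) with its top at 0.141. I'll descend on it and pinch.

Request:
drive_tool([
  {"xyz": [0.13,-0.02,0],"angular": [0.07,-0.08,-0.11],"hand": 1},
  {"xyz": [0.13,0,0.6],"angular": [0,0,0],"hand": 1},
  {"xyz": [0,0,0.8],"angular": [0,0,0],"hand": 1},
  {"xyz": [0,0,0.6],"angular": [0,0,0],"hand": 1},
  {"xyz": [0,0,0.33],"angular": [0,0,0],"hand": 1},
  {"xyz": [0,0,0],"angular": [0,0,0],"hand": 1},
])

```text
clock: 18.88
position: [0.516, -0.0405, 0.1228]
eef_rot: [3.139, -0.001, -3.131]
contact_force: [-0.3, 1.0, 0.5]
grip_width: 1.001
grip_force: 0.0
```

Request:
drive_tool([
  {"xyz": [0,0,0],"angular": [0,0,0],"hand": 0.05},
  {"xyz": [0,0,0],"angular": [0,0,0],"hand": 0.05},
  {"xyz": [0,0,0],"angular": [0,0,0],"hand": 0.05},
  {"xyz": [0,0,0],"angular": [0,0,0],"hand": 0.05},
  {"xyz": [0,0,0],"angular": [0,0,0],"hand": 0.05},
  {"xyz": [0,0,0],"angular": [0,0,0],"hand": 0.05},
  {"xyz": [0,0,0],"angular": [0,0,0],"hand": 0.05},
], force=25)

```text
clock: 19.75
position: [0.5176, -0.0424, 0.1239]
eef_rot: [3.14, 0.003, -3.135]
contact_force: [0.3, -0.4, 0.1]
grip_width: 0.285
grip_force: 0.0
```

Request:
drive_tool([
  {"xyz": [0,-0.07,0],"angular": [0,0,0],"hand": 0.05},
  {"xyz": [0,0,0],"angular": [0,0,0],"hand": 0.05},
  {"xyz": [0,0,0],"angular": [0,0,0],"hand": 0.05},
  {"xyz": [0,0,0],"angular": [0,0,0],"hand": 0.05},
])

```text
clock: 20.25
position: [0.5177, -0.0468, 0.1239]
eef_rot: [3.14, 0.003, -3.135]
contact_force: [-1.1, -0.9, -0.4]
grip_width: 0.165
grip_force: 24.7
```

Gripped. Test pull upward.

Request:
drive_tool([
  {"xyz": [0,0,-0.05],"angular": [0,0,0],"hand": 0.05},
  {"xyz": [0,0,-0.05],"angular": [0,0,0],"hand": 0.05},
  {"xyz": [0,0,0],"angular": [0,0,0],"hand": 0.05},
])

```text
clock: 20.62
position: [0.5196, -0.0467, 0.1306]
eef_rot: [3.14, 0.007, -3.135]
contact_force: [6.1, -1.0, -3.3]
grip_width: 0.161
grip_force: 25.1
```

Request:
drive_tool([
  {"xyz": [-0.06,0,-0.06],"angular": [0,0,0],"hand": 0.05},
  {"xyz": [-0.03,0,-0.08],"angular": [0,0,0],"hand": 0.05},
  {"xyz": [0,0,0],"angular": [0,0,0],"hand": 0.05},
])

```text
clock: 21.0
position: [0.5224, -0.0468, 0.1384]
eef_rot: [3.141, 0.001, -3.135]
contact_force: [-0.5, -0.5, -2.4]
grip_width: 0.164
grip_force: 25.0
```

```bash
python3 - <<'E'
from h import *
delta([.5,0,.1])
o,i,p,d=shot("top");P=pts(i,d);h=cv2.cvtColor(p,cv2.COLOR_RGB2HSV)
l=(cv2.inRange(h,(105,100,40),(125,255,255))>0)&(d>0)&(P[...,2]>.08)&(P[...,2]<.2);l[:,:330]=0;l[:,432:]=0
q=P[l];A=np.c_[q[:,0]-.675,np.ones(len(q))];print(len(q),"slope,z",np.linalg.lstsq(A,q[:,2],rcond=None)[0],q[:,0].min())
for y in(-.13,.03):
  s=q[abs(q[:,1]-y)<.015]; a=np.c_[s[:,0]-.675,np.ones(len(s))];print(y,len(s),np.linalg.lstsq(a,s[:,2],rcond=None)[0])
E
```

```text
t 21.0 pos [ 0.5224 -0.0468  0.1384] F [-0.5 -0.5 -2.4] grip 0.164 25.0 j [ 0.49  0.41 -0.61  1.96  0.3   0.86  1.31]
axes x [-1.    -0.007 -0.001] y [-0.007  1.     0.001] z [ 0.001  0.001 -1.   ]
shift units (tool) [0.37 0.78 0.64]
1925 slope,z [-0.09130925  0.0990966 ] 0.49176870545464235
-0.13 1 [-0.01962855  0.11014986]
0.03 492 [-0.0890007   0.09890442]
```

The lid came up freely: slope 0.09 rad, matching the 14.5 mm lift, with only about 3 N. The catch is free, so I'll leave the button alone and lift along the arc.

Request:
drive_tool([
  {"xyz": [-0.08,0,-0.2],"angular": [0,0,0],"hand": 0.05},
  {"xyz": [-0.09,0,-0.2],"angular": [0,0,0],"hand": 0.05},
  {"xyz": [-0.11,0,-0.17],"angular": [0,0,0],"hand": 0.05},
  {"xyz": [-0.11,0,-0.17],"angular": [0,0,0],"hand": 0.05},
  {"xyz": [0,0,0],"angular": [0,0,0],"hand": 0.05},
])

```text
clock: 21.68
position: [0.5485, -0.0467, 0.1841]
eef_rot: [3.14, 0.007, -3.135]
contact_force: [5.4, -1.7, -7.6]
grip_width: 0.167
grip_force: 25.2
```

Request:
drive_tool([
  {"xyz": [-0.13,0,-0.14],"angular": [0,0,0],"hand": 0.05},
  {"xyz": [-0.13,0,-0.15],"angular": [0,0,0],"hand": 0.05},
  {"xyz": [-0.15,0,-0.13],"angular": [0,0,0],"hand": 0.05},
  {"xyz": [-0.15,0,-0.13],"angular": [0,0,0],"hand": 0.05},
  {"xyz": [0,0,0],"angular": [0,0,0],"hand": 0.05},
])

```text
clock: 22.3
position: [0.5809, -0.0467, 0.2154]
eef_rot: [3.14, 0.004, -3.135]
contact_force: [5.6, -2.3, -12.0]
grip_width: 0.173
grip_force: 25.0
```

Request:
drive_tool([
  {"xyz": [-0.17,0,-0.06],"angular": [0,0,0],"hand": 0.05},
  {"xyz": [-0.16,0,-0.08],"angular": [0,0,0],"hand": 0.05},
  {"xyz": [-0.15,0,-0.07],"angular": [0,0,0],"hand": 0.05},
  {"xyz": [-0.15,0,-0.05],"angular": [0,0,0],"hand": 0.05},
  {"xyz": [0,0,0],"angular": [0,0,0],"hand": 0.05},
])

```text
clock: 22.92
position: [0.618, -0.0467, 0.2336]
eef_rot: [-3.142, 0.003, -3.135]
contact_force: [-5.1, -3.9, 6.0]
grip_width: 0.179
grip_force: 25.0
```

```bash
python3 - <<'E'
from h import *
delta([.5,0,.1])
for n in("top","scene"):
  o,i,p,d=shot(n);P=pts(i,d);h=cv2.cvtColor(p,cv2.COLOR_RGB2HSV)
  l=(cv2.inRange(h,(103,100,40),(125,255,255))>0)&(d>0)&(P[...,2]>.11)&(P[...,2]<.26)&(P[...,0]>.52)&(P[...,0]<.7)&(P[...,1]>-.16)&(P[...,1]<.06)
  q=P[l]
  print(n,len(q))
  if len(q)>30:
    c=q-np.median(q,0);n_=np.linalg.svd(c[np.abs(c).max(1)<.15],full_matrices=False)[2][2];print("normal",n_.round(3),"deg from vertical",np.degrees(np.arccos(abs(n_[2]))).round(1),"rms",np.sqrt(((c@n_)**2).mean()))
  m=(np.linalg.norm(P[...,:2]-[.507,.343],axis=-1)<.05)&(d>0)&(P[...,2]>.02)&(cv2.inRange(h,(110,120,40),(125,255,255))>0)
  print("cap",P[m].mean(0).round(3) if m.any() else 0)
  if n=="scene": save("end",p)
E
```

```text
t 22.93 pos [ 0.618  -0.0467  0.2336] F [-5.1 -3.9  6. ] grip 0.179 25.0 j [ 0.45  0.45 -0.61  1.65  0.28  1.13  1.35]
axes x [-1.    -0.006 -0.003] y [-0.006  1.    -0.   ] z [ 0.003 -0.    -1.   ]
shift units (tool) [1.97 0.79 2.22]
top 1276
normal [ 0.794 -0.001  0.608] deg from vertical 52.5 rms 0.002114066586526978
cap [0.507 0.344 0.088]
scene 390
normal [-0.787 -0.    -0.617] deg from vertical 51.9 rms 0.002448936595247136
cap [0.507 0.342 0.087]
```

View pics/end.png

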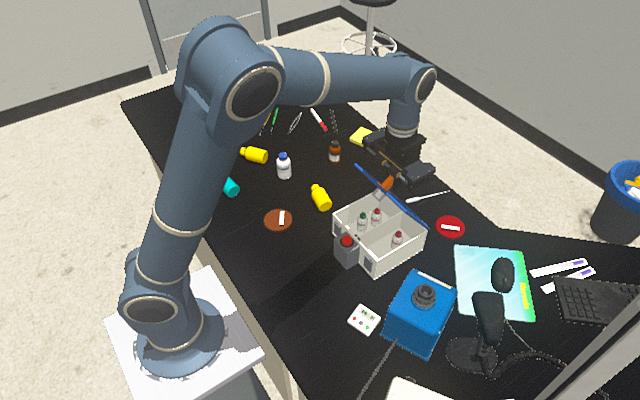

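The scene view shows the lid open at about 52° with the grip held at (388,183), the white bottle upright at (284,165), and the dish (278,220), timer (364,320) and amber bottle (335,150) in place. I'll firm the grip slightly, hold and check.

Request:
drive_tool([
  {"xyz": [-0.03,0,-0.05],"angular": [0,0,0],"hand": 0.05},
  {"xyz": [0,0,0],"angular": [0,0,0],"hand": 0.05},
  {"xyz": [0,0,0],"angular": [0,0,0],"hand": 0.05},
  {"xyz": [0,0,0],"angular": [0,0,0],"hand": 0.05},
  {"xyz": [0,0,0],"angular": [0,0,0],"hand": 0.05},
  {"xyz": [0,0,0],"angular": [0,0,0],"hand": 0.05},
  {"xyz": [0,0,0],"angular": [0,0,0],"hand": 0.05},
  {"xyz": [0,0,0],"angular": [0,0,0],"hand": 0.05},
], force=35)

```text
clock: 24.02
position: [0.6191, -0.0466, 0.2341]
eef_rot: [3.141, 0.002, -3.135]
contact_force: [-0.7, -5.1, -7.4]
grip_width: 0.17
grip_force: 35.0
```

```bash
python3 - <<'E'
from h import *
o,i,p,d=shot("top");P=pts(i,d);h=cv2.cvtColor(p,cv2.COLOR_RGB2HSV)
l=(cv2.inRange(h,(103,100,40),(125,255,255))>0)&(d>0)&(P[...,2]>.11)&(P[...,2]<.26)&(P[...,0]>.52)&(P[...,0]<.7)&(P[...,1]>-.16)&(P[...,1]<.06)
q=P[l];c=q-np.median(q,0);n=np.linalg.svd(c,full_matrices=False)[2][2];a=np.degrees(np.arccos(abs(n[2])));print(a)
o=env.get_obs();print(o["contact_force"],o["grip_width"],o["grip_force"])
if a>48 and o["grip_force"]>20: print(env.close_job())
E
```

```text
53.14788494639478
[-0.4052806  -5.87096422 -7.95773619] 0.17210274169036147 35.00432934612036
the job is handed in; nothing more can be done
None
```

The job is handed in at about 24 s: the white bottle stands upright and released, and the lid came up freely so the button was left alone; I finished holding the grip with the lid open at about 53°, and saw no shift of the amber bottle, dish or timer in the last scene picture.

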